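Seat the ice mould in its matching cup and check it rocks free

TASK

The washed ice mould stands upside down on its cap. Turn it over, set it tip down and fully home in the one stand cup whose hollow matches its cone, and let go; then take it by the cap again, ease it up off its seat and rock it about ten degrees to one side, with the tip still inside the cup, to check that it is not wedged, and let it down fully home again, upright and released. Do not push the other things on the worktop about.

Things in the scene. Friction and masses are not known exactly. Their poses are not given: they have to be found in the camera images.
- mould_center (a point): plain aluminium ice (kulfi) mould, one rigid piece, 122 mm long, about 0.2 kg, loose; starts upside down on its cap. Point on its axis half-way along (61 mm from either end); z points from cap to tip. From the cap's end face: octagonal cap 26 mm, collar 34 mm, cone 62 mm. Laid on its side it rests stably on a cap flat and the collar's end, axis 6.7 degrees off level, cap end higher
- mould_tip (a point): centre of the mould's flat tip, 24 mm across; the cone narrows from 50 mm to this over 62 mm. Same axes as mould_center
- mould_cap (a point): centre of the mould's octagonal cap, on the axis, 13 mm from its end face; cap 26 mm high, 58 mm across flats (flats face the mould's own x axis and every 45 degrees round from it). Next to it, towards the tip, the round collar, 50 mm across and 34 mm long. Same axes as mould_center
- cup_fit_mouth (a point): fixed aluminium stand cup, the middle-sized, 70 mm high on a 68 mm foot disc; cone-shaped hollow 64 mm deep, its wall sloped like the mould's cone, mouth 48 mm across inside, 59 mm outside; point at the centre of the mouth, z up. The matching cup: fully home, the cone bears all round, tip about 58 mm below the mouth, collar about 4 mm above it
- cup_slim_mouth (a point): fixed aluminium stand cup, the narrowest, 70 mm high on a 56 mm foot disc; cone-shaped hollow 64 mm deep, its wall sloped like the mould's cone, mouth 32 mm across inside, 42 mm outside; point at the centre of the mouth, z up. Too narrow for the mould.
- cup_wide_mouth (a point): fixed aluminium stand cup, the widest, 70 mm high on a 80 mm foot disc; cone-shaped hollow 64 mm deep, its wall sloped like the mould's cone, mouth 68 mm across inside, 78 mm outside; point at the centre of the mouth, z up. Too wide for the mould.
- onion: brown onion, 77 mm high, 75 mm across, loose, to be left alone; origin at the centre of its underside
- garlic: garlic bulb, 52 mm high, 53 mm across, loose, to be left alone; origin at the centre of its underside
- salt_shaker: white jar-like salt shaker with blue print, 105 mm high, 43 mm across, loose, to be left alone; origin at the centre of its underside
- steel_bowl: small open steel bowl, 34 mm high, 80 mm across the rim, loose, to be left alone; origin at the centre of its underside
- matchbox: red matchbox, 52x36 mm, 15 mm high, loose, to be left alone; origin at the centre of its underside
- tea_spoon: tea spoon, 138 mm long along its x, 27 mm wide, 13 mm high, loose, to be left alone; origin at the centre of its underside

How it is judged (in metres and radians):
On the way, in this order (a step that is already met when the one before it is completed fails the run):
1. the mould sits tip down and fully home in the matching cup, let go (horizontal distance between mould_center and cup_fit_mouth below 0.005 m and z of mould_tip in the frame of cup_fit_mouth between -0.063 and -0.052 m and angle between mould_center's own z axis and vertical above 3.07 rad and contact force between the fingers and mould below 0.1 N and linear speed of mould below 0.02 m/s), for 0.3 s.
2. the mould is rocked more than 4 degrees over with its tip still inside the matching cup (angle between mould_center's own z axis and vertical between 2.6 and 3.07 rad and horizontal distance between mould_tip and cup_fit_mouth below 0.02 m and z of mould_tip in the frame of cup_fit_mouth below -0.005 m), for 0.1 s.
At the end, for the whole second after the job is handed in: the mould is again fully home in the matching cup: tip 52 to 63 mm below the mouth, its centre within 5 mm of the cup's axis, upright (tip down) within 4 degrees, let go and at rest (all of step 1); the robot touches nothing.
It fails at once if a bystander (onion, garlic, salt shaker, steel bowl, matchbox or tea spoon) is moved more than 30 mm (distance of any of onion, garlic, salt_shaker, steel_bowl, matchbox, tea_spoon from where it was at the start of the episode above 0.03 m).
It also fails if it takes over 64 s, if anything falls off the work surface, if the arm or the gripper's body presses on something with over 40 N, if the wrist force passes 120 N, or if a joint passes its speed limit or range.

ROBOT

A 6-joint arm with a two-finger parallel gripper is mounted at the origin on a cart in front of the work surface, level with it; the furniture and walls round the work are solid. World frame = base frame: x ahead of the robot, y to its left, z up, the work surface at z = 0. Lengths are in m, angles in degrees, forces in N, time in s.
With the tool pointing down it reaches from about 0.4 to 0.825 m from the base axis. Payload 7 kg.
Tool frame: the origin (TCP) lies on the centre line of the jaws, within the pads' length; the fingertips stand 19 mm ahead of it and the grasp point (between the pads) is the TCP; z points along the fingers, y is the line along which they close (so a half turn about z gives the same grasp; the last joint's range is limited). The gripper opens to 88 mm and grips with 3 to 60 N. Pads are 19 mm wide; open, the fingers measure 130 mm over their backs; the gripper's body (78 mm by 193 mm) begins 47 mm behind the grasp point.
Start: joints at [-52.878, 20.546, 0.682, 0, -70.136, -16.507], TCP at [0.238, -0.632, 0.246] pointing down, gripper open.
Joint ranges: [-176.03, 176.03], [-82.01, 121.73], [-58.28, 71.71], [-173.87, 95.51], [-174.79, -0.11], [-173.66, 173.66]. Speed limits (degrees/s): [136.94, 136.94, 172.46, 180, 180, 180].

INTERFACE

Orientations are given as [roll, pitch, yaw] about the fixed x, y, z axes, in that order (R = Rz(yaw) Ry(pitch) Rx(roll)).
In Python, from plant import * gives the robot as it stands. The module is installed in compiled form; this text tells all that it offers.
- The arm moves only by the tool play_rows, never from a script. Its argument "deltas" is a list of rows, each a list of 6 numbers: the shift along the world's x, y, z scaled (see below), then the turn, a rotation vector about the world's x, y, z scaled (see below). A call has 1 to 10 rows; each row shifts and turns the commanded pose from where the row before left it; what a row does not reach is not made up. The controller multiplies each number of a shift by 800 mm and each number of a turn by 180 degrees. A row lasts 1/10 s, in which the tool goes at most 50 mm and 8.59 degrees, less where a joint would pass 70% of its speed; a pose out of reach is approached as far as the arm can. A call with a number of a shift or a turn outside -1 to 1 is refused whole. A call with a gripper value outside its range is refused whole. "gripper" is the gripper command: -1 is shut, 1 is fully open, values between are in proportion, set as the call begins (left out, the last holds). The fingers move at their own pace and stop on an object; the grip force is fixed at half the most. Time passes only in rows, so rows that do not move let the fingers close. It gives the time, the measured TCP pose, the force, the opening and the grip force at its end, in the units of the state.
- get_obs(): the state, without advancing time (a new reading comes with each control period).
- snapshot(name): name is "scene" or "top" or "wrist"; returns (picture, depth): 480x640x3 uint8, blue, green, red; 480x640 float32, m along the optical axis (not along the pixel's ray), 0 where there is no reading.
- camera_model(name): a dict with "fx", "fy", "cx", "cy" (pixels), "world_to_cam" (4x4, takes a point from world to camera coordinates). Camera axes: x right, y down, z forward; pixel columns grow to the right and rows downward; lengths in m; the calibration is good to about 2 mm. A picture is of the moment at which its call begins: read the wrist's pose just before it. camera_model takes no time and is no camera call; for the wrist camera it gives the pose at the moment of the call.
- close_job(): hands the job in; it is judged then, once.
The state is a dict: "clock": time; "joint_pos": joint angles; "qvel": joint speeds; "tau": joint torques, N m; "tool_pos": TCP position; "orientation": TCP orientation; "force": force on the tool from outside, world axes, zero at the start; "moment": the same for the moment, N m; "opening": finger opening in m; "gripper_force": force on a finger pad.
Only numpy, scipy, OpenCV 4.12 (cv2) and the standard library are available. Lean on these libraries where they do the work, as an engineer would, in place of code of your own. Each camera call takes 0.05 s, during which the arm holds its last target. There are 200 camera calls.

## Working session

There is one attempt and no reset: what is moved stays moved. The work goes in short steps, Python scripts to look and compute and a tool call to move; the robot and the scene stay as the last step left them, time stands still between calls to the robot, and variables do not carry over. Pictures are saved under pics/ and viewed, at most 10 in all, crops included, and the job is handed in when it is done.

Besides the shell and the picture viewer there is one more tool, called after "Request:" by a JSON object that holds its "name" and its "arguments". play_rows: Moves the arm, as the interface text tells. Its arguments: {"type":"object","properties":{"deltas":{"type":"array","items":{"type":"array","items":{"type":"number","minimum":-1,"maximum":1}}},"gripper":{"type":"number"}},"required":["deltas"]}

```bash
mkdir -p pics
cat > h.py <<'E'
from plant import *
import numpy as np, cv2
def cloud(name):
    m=camera_model(name); im,d=snapshot(name)
    v,u=np.mgrid[:480,:640]
    P=np.stack([(u-m['cx'])/m['fx']*d,(v-m['cy'])/m['fy']*d,d],-1)
    T=np.linalg.inv(m['world_to_cam']); W=P@T[:3,:3].T+T[:3,3]
    W[d==0]=np.nan
    return im,W
E
python3 - <<'E'
from h import *
for n in("top","scene"):
    im,W=cloud(n); cv2.imwrite(f'pics/{n}.png',im); np.save(n+'.npy',W)
    T=np.linalg.inv(camera_model(n)['world_to_cam']);print(n,T[:3,3].round(3),T[:3,2].round(2))
print(get_obs())
E
```

```text
top [0.355 0.048 1.288] [ 0.12 -0.01 -0.99]
scene [0.04  0.978 0.612] [ 0.41 -0.81 -0.42]
{'clock': 0.1, 'joint_pos': array([-5.28780309e+01,  2.05871853e+01,  6.40769609e-01, -1.71353928e-02,
       -7.01353843e+01, -1.65069625e+01]), 'qvel': array([ 0.01306696, -0.21303156,  0.0816157 ,  0.01199796, -0.07945996,
       -0.0721741 ]), 'tau': array([-3.96663047e-03, -5.84161198e+01,  2.93751150e+01,  7.01563954e+00,
        1.01471512e-02, -5.32426498e-05]), 'tool_pos': array([ 0.23750066, -0.63142017,  0.24473316]), 'orientation': array([ 1.79916994e+02, -7.79857796e-03, -1.59390822e+02]), 'force': array([-0.45153434,  0.30329452,  0.36015429]), 'moment': array([ 0.01543392,  0.00508209, -0.00638543]), 'gripper_force': 0.0, 'opening': 0.08741307685547177}
```

View pics/top.png

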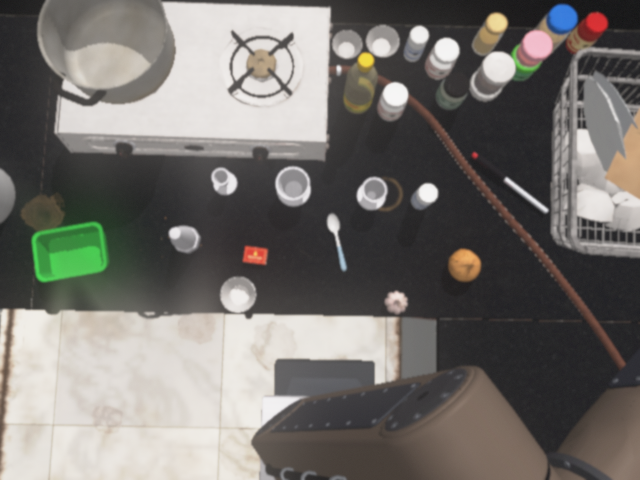

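View pics/scene.png

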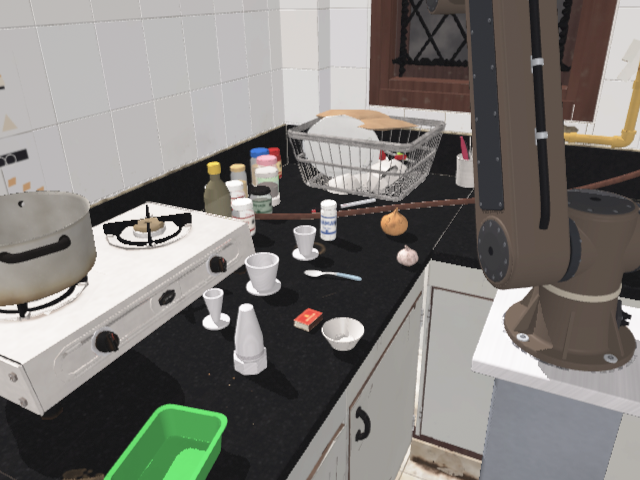

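The top picture shows the mould at (185,238), the slim cup at (222,181), the wide cup at (293,186) and the matching cup at (372,193). The salt shaker at (425,196) stands close to the matching cup. The spoon is at (337,240), the matchbox at (256,255), the bowl at (238,294), the onion at (464,265) and the garlic at (397,302).

Run:
```python
import numpy as np
from scipy.ndimage import label
W=np.load('top.npy')
S=np.load('scene.npy'); A=np.vstack([W[::1].reshape(-1,3),S.reshape(-1,3)])
boxes=dict(mould=(160,215,215,262),slim=(205,162,245,200),wide=(270,160,318,212),fit=(350,170,404,216),salt=(405,180,442,212),onion=(440,245,490,285),garlic=(380,285,412,318),bowl=(215,272,262,314),match=(240,242,272,268),spoon=(322,208,352,274))
for k,(a,b,c,d) in boxes.items():
    P=W[b:d,a:c].reshape(-1,3);P=P[np.isfinite(P[:,0])]
    Q=P[P[:,2]>0.006]; top=Q[Q[:,2]>np.percentile(Q[:,2],98)-.006]
    print(k,len(Q),'zmax',Q[:,2].max().round(3),'bb',Q.min(0).round(3),Q.max(0).round(3),'topmid',((top.min(0)+top.max(0))/2).round(3))
    c=(Q[:,:2].max(0)+Q[:,:2].min(0))/2
    q=S.reshape(-1,3); q=q[np.isfinite(q[:,0])]; q=q[(np.hypot(*(q[:,:2]-c).T)<.07)&(q[:,2]>.006)]
    if len(q): t=q[q[:,2]>q[:,2].max()-.006]; print('   scene',len(q),q[:,2].max().round(3),q.min(0).round(3),q.max(0).round(3),((t.min(0)+t.max(0))/2).round(3))
print('table z',np.nanmedian(W[220:230,280:310,2]), 'stove front', W[150,200],W[120,200])
```

```text
mould 640 zmax 0.127 bb [0.464 0.284 0.006] [0.565 0.407 0.127] topmid [0.507 0.346 0.123]
   scene 1686 0.124 [0.472 0.32  0.006] [0.535 0.376 0.124] [0.504 0.347 0.121]
slim 395 zmax 0.078 bb [0.61  0.232 0.006] [0.693 0.303 0.078] topmid [0.644 0.262 0.073]
   scene 1680 0.119 [0.621 0.218 0.006] [0.721 0.32  0.119] [0.718 0.268 0.116]
wide 900 zmax 0.076 bb [0.591 0.044 0.006] [0.703 0.154 0.076] topmid [0.633 0.098 0.072]
   scene 1691 0.118 [0.589 0.053 0.006] [0.717 0.147 0.118] [0.715 0.094 0.115]
fit 632 zmax 0.076 bb [ 0.575 -0.161  0.006] [ 0.681 -0.037  0.076] topmid [ 0.623 -0.088  0.072]
   scene 528 0.071 [ 0.589 -0.118  0.006] [ 0.65  -0.053  0.071] [ 0.62  -0.088  0.068]
salt 482 zmax 0.111 bb [ 0.587 -0.255  0.006] [ 0.663 -0.169  0.111] topmid [ 0.611 -0.202  0.107]
   scene 588 0.106 [ 0.585 -0.221  0.006] [ 0.628 -0.176  0.106] [ 0.607 -0.201  0.103]
onion 842 zmax 0.079 bb [ 0.415 -0.368  0.006] [ 0.508 -0.251  0.079] topmid [ 0.46  -0.3    0.071]
   scene 506 0.075 [ 0.419 -0.321  0.007] [ 0.491 -0.261  0.075] [ 0.454 -0.307  0.072]
garlic 380 zmax 0.056 bb [ 0.345 -0.181  0.006] [ 0.41  -0.113  0.056] topmid [ 0.372 -0.144  0.049]
   scene 299 0.051 [ 0.34  -0.164  0.006] [ 0.393 -0.117  0.051] [ 0.371 -0.14   0.048]
bowl 705 zmax 0.039 bb [0.338 0.172 0.006] [0.431 0.266 0.039] topmid [0.381 0.217 0.035]
   scene 855 0.034 [0.339 0.177 0.006] [0.419 0.258 0.034] [0.379 0.218 0.031]
match 360 zmax 0.024 bb [0.444 0.147 0.006] [0.503 0.218 0.024] topmid [0.473 0.184 0.02 ]
   scene 445 0.034 [0.404 0.155 0.006] [0.492 0.224 0.034] [0.411 0.205 0.031]
spoon 215 zmax 0.019 bb [ 0.434 -0.042  0.006] [0.587 0.028 0.019] topmid [ 0.516 -0.006  0.014]
   scene 91 0.014 [ 0.445 -0.024  0.006] [0.574 0.019 0.014] [ 0.514 -0.001  0.011]
table z 0.0002843519746058565 stove front [0.70705957 0.31247652 0.06190189] [0.75855562 0.30333384 0.11925604]
```

Request:
{"name": "play_rows", "arguments": {"deltas": [[0.019, 0.0564, 0.0139, 0, 0, 0], [0.019, 0.0564, 0.0139, 0, 0, 0], [0.019, 0.0564, 0.0139, 0, 0, 0], [0.019, 0.0564, 0.0139, 0, 0, 0], [0.019, 0.0564, 0.0139, 0, 0, 0], [0.019, 0.0564, 0.0139, 0, 0, 0], [0.019, 0.0564, 0.0139, 0, 0, 0], [0.019, 0.0564, 0.0139, 0, 0, 0], [0.019, 0.0564, 0.0139, 0, 0, 0], [0.019, 0.0564, 0.0139, 0, 0, 0]], "gripper": 1}}

```text
clock: 1.1
tool_pos: [0.3895, -0.1787, 0.3573]
orientation: [180.0, 0.0, -159.4]
force: [1.3, 0.6, -0.1]
opening: 0.0876
gripper_force: 0.0
```

```bash
cat > log.py <<'E'
from h import *
import json
o=get_obs()
r=[*o['joint_pos'],*o['tool_pos'],*o['orientation']]
print(o['clock'],np.round(r,3).tolist(),o['force'].round(1),round(o['opening'],3),round(o['gripper_force'],2))
open('log.txt','a').write(json.dumps(r)+'\n')
E
python3 log.py
```

```text
1.1 [1.933, -7.035, -16.914, -0.01, -80.093, -71.326, 0.389, -0.179, 0.357, 179.999, 0.03, -159.394] [ 1.3  0.6 -0.1] 0.088 0.0
```

Request:
{"name": "play_rows", "arguments": {"deltas": [[0.019, 0.0564, 0.0139, -0.02, -0.035, 0], [0.019, 0.0564, 0.0139, -0.02, -0.035, 0], [0.019, 0.0564, 0.0139, -0.02, -0.035, 0], [0.019, 0.0564, 0.0139, -0.02, -0.035, 0], [0, 0, 0, -0.02, -0.035, 0], [0, 0, 0, -0.02, -0.035, 0], [0, 0, 0, 0, 0, 0]]}}

```text
clock: 1.8
tool_pos: [0.4365, -0.0389, 0.3877]
orientation: [-148.3, 22.2, -153.1]
force: [-0.3, -1.2, -1.7]
opening: 0.0877
gripper_force: 0.0
```

```bash
python3 log.py
```

```text
1.8 [50.738, -25.45, -49.356, 41.604, -66.819, -137.447, 0.436, -0.039, 0.388, -148.296, 22.161, -153.085] [-0.3 -1.2 -1.7] 0.088 0.0
```

Request:
{"name": "play_rows", "arguments": {"deltas": [[0.02, 0.05, 0, 0, 0, 0], [0.02, 0.05, 0, 0, 0, 0], [0.02, 0.05, 0, 0, 0, 0], [0.02, 0.05, 0, -0.02, -0.035, 0], [0.02, 0.05, 0, -0.02, -0.035, 0], [0, 0.05, 0, -0.02, -0.035, 0], [0, 0.05, 0, -0.02, -0.035, 0], [0, 0.05, 0, -0.02, -0.035, 0], [0, 0, 0, 0, 0, 0]]}}

```text
clock: 2.7
tool_pos: [0.5359, 0.2867, 0.4471]
orientation: [-113.3, 32.3, -134.8]
force: [0.8, -0.8, -1.5]
opening: 0.0876
gripper_force: 0.0
```

```bash
python3 log.py
```

```text
2.7 [69.483, 7.752, -40.622, 68.717, -82.703, -173.475, 0.536, 0.287, 0.447, -113.278, 32.288, -134.764] [ 0.8 -0.8 -1.5] 0.088 0.0
```

Request:
{"name": "play_rows", "arguments": {"deltas": [[0, 0, -0.04, 0, 0, 0.04], [0, 0, -0.04, 0, 0, 0.04], [0, 0, -0.04, 0.02, 0, 0.04], [0, 0, -0.04, 0.02, 0, 0.04], [0, 0, 0, 0.02, 0, 0.04], [0, 0, 0, 0, 0, 0]]}}

```text
clock: 3.3
tool_pos: [0.4904, 0.3153, 0.4066]
orientation: [-125.6, 36.6, -110.6]
force: [0.5, 0.1, 0.2]
opening: 0.0877
gripper_force: 0.0
```

```bash
python3 log.py
cat > kin.py <<'E'
import numpy as np, json
from scipy.spatial.transform import Rotation as R
from scipy.optimize import least_squares
def fk(q,p):
    a1,d,h,L2,a3,L3,lx,lt,o6,ex=p
    q=np.asarray(q)
    rot=lambda ax,a:R.from_euler(ax,a,degrees=True)
    r=rot('z',q[0]); t=r.apply([a1,d,h])
    r=r*rot('y',q[1]); t=t+r.apply([0,0,L2])
    r=r*rot('y',-q[2]); t=t+r.apply([L3,0,a3])
    r=r*rot('x',-q[3])*rot('y',-q[4]); t=t+r.apply([lx,0,0])   # tool along x
    r=r*rot('x',-q[5]); t=t+r.apply([lt,ex,0])
    r=r*rot('x',o6)*R.from_matrix([[0,0,1],[0,1,0],[-1,0,0]]) # tool z = link x
    return t,r
D=np.array([json.loads(l) for l in open('log.txt')])
D=np.vstack([[-52.87803,20.5872,.64077,-.017135,-70.13538,-16.50696,.2375,-.63142,.24473,179.917,-.0078,-159.3908],D])
E
cat > fit.py <<'E'
from kin import *
def res(p):
    e=[]
    for x in D:
        t,r=fk(x[:6],p); e+=list(t-x[6:9])
        e+=list(.3*(R.from_euler('xyz',x[9:],degrees=True).inv()*r).as_rotvec())
    return e
best=None
for o in(0,90,180,-90):
    s=least_squares(res,[.1,-.19,.4,.4,0,.4,0,.25,o,0],x_scale=[.1]*8+[50,.1])
    if best is None or s.cost<best.cost:best=s
print(best.cost,best.x.round(4)); print(np.reshape(best.fun,(-1,6)).round(4)); np.save('p.npy',best.x)
E
python3 fit.py
```

```text
3.3 [57.089, -10.073, -58.058, 95.404, -46.306, -173.488, 0.49, 0.315, 0.407, -125.628, 36.598, -110.572] [0.5 0.1 0.2] 0.088 0.0
0.01106733303537857 [ 3.500e-01 -1.850e-01 -8.600e-03  5.149e-01  7.130e-02  6.600e-02
 -4.386e-01  6.531e-01  2.700e+02  2.830e-02]
[[ 0.0139  0.0377  0.0587 -0.      0.      0.    ]
 [ 0.0073  0.0161 -0.0104  0.      0.     -0.    ]
 [-0.0196  0.0331 -0.0513 -0.      0.     -0.    ]
 [ 0.007   0.0426 -0.0041 -0.     -0.     -0.    ]
 [ 0.0563 -0.0863  0.007   0.     -0.     -0.    ]]
```

Request:
{"name": "play_rows", "arguments": {"deltas": [[0.01, 0.01, -0.01, -0.039, -0.002, 0.0206], [0.01, 0.01, -0.01, -0.039, -0.002, 0.0206], [0.01, 0.01, -0.01, -0.039, -0.002, 0.0206], [0.01, 0.01, -0.01, -0.039, -0.002, 0.0206], [0.01, 0.01, -0.01, -0.039, -0.002, 0.0206], [0.01, 0.01, -0.01, -0.039, -0.002, 0.0206], [0.01, 0.01, -0.01, -0.039, -0.002, 0.0206], [0.01, 0.01, -0.01, -0.039, -0.002, 0.0206], [0, 0, 0, 0, 0, 0]]}}

```text
clock: 4.2
tool_pos: [0.5335, 0.3927, 0.3629]
orientation: [-120.7, -20.6, -79.6]
force: [0.4, -0.3, -0.5]
opening: 0.0875
gripper_force: 0.0
```

```bash
python3 log.py
```

```text
4.2 [59.149, 2.875, -51.446, 95.383, -50.211, -115.053, 0.534, 0.393, 0.363, -120.685, -20.566, -79.634] [ 0.4 -0.3 -0.5] 0.088 0.0
```

Request:
{"name": "play_rows", "arguments": {"deltas": [[0, -0.04, 0, 0, 0.04, 0], [0, -0.04, 0, 0, 0.04, 0], [0, -0.04, 0, 0, 0.04, 0], [0, -0.04, 0, 0, 0.04, 0], [0, -0.04, 0, 0, 0.04, 0], [0, -0.04, 0, 0, 0.04, 0], [0, -0.04, 0, 0, 0.04, 0], [0, 0, 0, 0, 0, 0]]}}

```text
clock: 5.0
tool_pos: [0.5385, 0.1834, 0.3683]
orientation: [-165.7, -7.5, -69.2]
force: [0.2, -0.3, 0.3]
opening: 0.0877
gripper_force: 0.0
```

```bash
python3 log.py
cat > kin.py <<'E'
import numpy as np, json
from scipy.spatial.transform import Rotation as R
O6=270
E6=R.from_euler('x',O6,degrees=True)*R.from_matrix([[0,0,1],[0,1,0],[-1,0,0]])
AX='zyyxyx'; SG=[1,1,-1,-1,-1,-1]
def rots(q):
    r=R.identity(); out=[]
    for a,s,x in zip(AX,SG,q): r=r*R.from_euler(a,s*x,degrees=True); out.append(r)
    return out
# free components: after joint i, axis k
C=[(0,0),(0,1),(0,2),(1,0),(1,2),(2,0),(2,2),(3,1),(3,2),(4,0),(4,2),(5,1),(5,2)]
def rows(q):
    rs=[r.as_matrix() for r in rots(q)]
    return np.stack([rs[i][:,k] for i,k in C],1)
def fk(q,v): return rows(q)@v, rots(q)[-1]*E6
def load():
    D=np.array([json.loads(l) for l in open('log.txt')])
    return np.vstack([[-52.87803,20.5872,.64077,-.017135,-70.13538,-16.50696,.2375,-.63142,.24473,179.917,-.0078,-159.3908],D])
def fit():
    D=load(); A=np.vstack([rows(x[:6]) for x in D]); b=D[:,6:9].ravel()
    v=np.linalg.lstsq(A,b,rcond=1e-3)[0]
    return v,A,b
if __name__=='__main__':
    v,A,b=fit(); print(dict(zip(C,v.round(4))),np.abs(A@v-b).reshape(-1,3).max(1).round(4),np.linalg.svd(A)[1].round(3))
E
python3 kin.py
```

```text
5.0 [46.64, -1.387, -17.976, 14.272, -64.283, -30.091, 0.539, 0.183, 0.368, -165.714, -7.546, -69.208] [ 0.2 -0.3  0.3] 0.088 0.0
{(0, 0): np.float64(-0.0), (0, 1): np.float64(0.0), (0, 2): np.float64(0.1988), (1, 0): np.float64(0.0), (1, 2): np.float64(0.6016), (2, 0): np.float64(0.4636), (2, 2): np.float64(-0.0), (3, 1): np.float64(-0.1918), (3, 2): np.float64(0.0), (4, 0): np.float64(0.359), (4, 2): np.float64(-0.0), (5, 1): np.float64(-0.0), (5, 2): np.float64(-0.0)} [0. 0. 0. 0. 0. 0. 0.] [5.582 5.38  4.227 2.285 1.94  1.409 1.083 0.566 0.472 0.398 0.365 0.226
 0.087]
```

```bash
cat > ik.py <<'E'
from kin import *
from scipy.optimize import least_squares
V=fit()[0]
LO=np.array([-176.03,-82.01,-58.28,-173.87,-174.79,-173.66])+1.5;HI=np.array([176.03,121.73,71.71,95.51,-.11,173.66])-1.5
def ik(t,r,seeds):
    sols=[]
    for s in seeds:
        f=lambda q:np.r_[(fk(q,V)[0]-t)*3,(r.inv()*fk(q,V)[1]).as_rotvec()]
        o=least_squares(f,np.clip(s,LO+.1,HI-.1),bounds=(LO,HI),x_scale=30,max_nfev=60)
        if o.cost<1e-7 and not any(np.abs(o.x-x).max()<1 for x in sols): sols.append(o.x)
    return sols
def pts(q):
    rs=rots(q); S=np.array([0,0,.1988]); E=S+rs[1].apply([0,0,.6016]); F=E+rs[2].apply([.4636,0,0]); W=F+rs[3].apply([0,-.1918,0]); return E,F,W
def tool(theta,down,roll): # tool z at azimuth theta, 'down' deg below level, tool y horizontal (roll 0) 
    z=np.array([np.cos(np.radians(theta))*np.cos(np.radians(down)),np.sin(np.radians(theta))*np.cos(np.radians(down)),-np.sin(np.radians(down))])
    y=np.array([-np.sin(np.radians(theta)),np.cos(np.radians(theta)),0])
    return R.from_matrix(np.stack([np.cross(y,z),y,z],1))*R.from_euler('z',roll,degrees=True)
E
cat > s.py <<'E'
from ik import *
import sys
rng=np.random.default_rng(0); seeds=rng.uniform(LO,HI,(14,6)); seeds[:,0]=rng.uniform(-60,100,14)
for name,t,ths in(('pick',[.505,.347,.048],range(-180,180,20)),('place',[.622,-.088,.088],range(-180,180,20))):
    for th in ths:
        for roll in(0,180):
            for q in ik(np.array(t),tool(th,0,roll),seeds):
                E,F,W=pts(q); print(name,th,roll,q.round(0).astype(int).tolist(),'E',E.round(2).tolist(),'F',F.round(2).tolist(),'W',W.round(2).tolist())
E
time timeout 500 python3 s.py
```

```text
pick -180 0 [29, 72, 46, -52, -142, 45] E [0.5, 0.28, 0.39] F [0.86, 0.48, 0.18] W [0.86, 0.35, 0.05]
pick -180 180 [29, 72, 46, -52, -142, -135] E [0.5, 0.28, 0.39] F [0.86, 0.48, 0.18] W [0.86, 0.35, 0.05]
pick -160 0 [38, 75, 50, -38, -149, 56] E [0.46, 0.36, 0.35] F [0.79, 0.62, 0.15] W [0.84, 0.47, 0.05]
pick -160 180 [38, 75, 50, -38, -149, -124] E [0.46, 0.36, 0.35] F [0.79, 0.62, 0.15] W [0.84, 0.47, 0.05]
pick -140 0 [48, 77, 45, -14, -147, 78] E [0.4, 0.43, 0.34] F [0.66, 0.72, 0.09] W [0.78, 0.58, 0.05]
pick -140 180 [48, 77, 45, -14, -147, -102] E [0.4, 0.43, 0.34] F [0.66, 0.72, 0.09] W [0.78, 0.58, 0.05]
pick -120 0 [55, 75, 31, 7, -136, 95] E [0.33, 0.48, 0.35] F [0.52, 0.75, 0.03] W [0.68, 0.66, 0.05]
pick -120 180 [55, 75, 31, 7, -136, -85] E [0.33, 0.48, 0.35] F [0.52, 0.75, 0.03] W [0.68, 0.66, 0.05]
pick -100 0 [62, 71, 15, 21, -122, 101] E [0.26, 0.5, 0.4] F [0.38, 0.73, 0.01] W [0.57, 0.7, 0.05]
pick -100 180 [62, 71, 15, 21, -122, -79] E [0.26, 0.5, 0.4] F [0.38, 0.73, 0.01] W [0.57, 0.7, 0.05]
pick -80 0 [69, 66, -3, 33, -108, 101] E [0.2, 0.51, 0.44] F [0.26,
[... 4524 characters left out ...]
.68, -0.44, 0.09]
place 120 0 [-21, 66, 40, -62, -134, 38] E [0.51, -0.19, 0.44] F [0.9, -0.34, 0.24] W [0.8, -0.4, 0.09]
place 120 180 [-21, 66, 40, -62, -134, -142] E [0.51, -0.19, 0.44] F [0.9, -0.34, 0.24] W [0.8, -0.4, 0.09]
place 140 0 [-13, 71, 50, -55, -147, 40] E [0.55, -0.13, 0.4] F [0.98, -0.23, 0.24] W [0.9, -0.32, 0.09]
place 140 180 [-13, 71, 50, -55, -147, -140] E [0.55, -0.13, 0.4] F [0.98, -0.23, 0.24] W [0.9, -0.32, 0.09]
place 160 0 [-4, 74, 54, -40, -154, 53] E [0.58, -0.04, 0.36] F [1.01, -0.07, 0.2] W [0.96, -0.21, 0.09]
place 160 180 [-4, 74, 54, -40, -154, -127] E [0.58, -0.04, 0.36] F [1.01, -0.07, 0.2] W [0.96, -0.21, 0.09]
real	0m31.599s
user	0m32.150s
sys	0m0.044s
```

```bash
cat > s2.py <<'E'
from ik import *
S=np.load('scene.npy').reshape(-1,3); S=S[np.isfinite(S[:,0])]
q=S[(np.hypot(S[:,0]-.505,S[:,1]-.347)<.045)&(S[:,2]>.004)&(S[:,2]<.022)][:,:2]
best=[]
for a in range(0,45,3):
    n=np.stack([np.cos(np.radians(a+45*np.arange(8))),np.sin(np.radians(a+45*np.arange(8)))],1)
    s=least_squares(lambda c:((q-c)@n.T).max(1)-.029,[.505,.347],loss='soft_l1',f_scale=.001)
    best.append((round(s.cost*1e6,2),a,s.x.round(4).tolist()))
print(len(q),sorted(best)[:6])
rng=np.random.default_rng(1); seeds=rng.uniform(LO,HI,(8,6)); seeds[:,0]=rng.uniform(-60,100,8); seeds[:,3]*=.6
for th in range(-180,180,20):
    for roll in(0,180):
        out=[]
        for t,d in(([.505,.347,.05],25),([.505,.347,.12],73),([.52,.36,.03],122),([.48,.36,.03],40),([.60,.1,.3],80),([.622,-.088,.121],123)):
            s=ik(np.array(t),tool(th,d,roll),seeds)
            out.append([x.round(0).astype(int).tolist()+[round(float(pts(x)[1][2]),2)] for x in s][:2])
        if all(out): print(th,roll); [print('   ',o) for o in out]
        else: print(th,roll,[len(o) for o in out])
E
timeout 560 python3 s2.py
```

```text
269 [(np.float64(118.87), 33, [0.505, 0.3446]), (np.float64(122.16), 30, [0.505, 0.3446]), (np.float64(126.97), 36, [0.505, 0.3446]), (np.float64(135.27), 27, [0.505, 0.3446]), (np.float64(143.13), 39, [0.505, 0.3446]), (np.float64(154.28), 24, [0.505, 0.3446])]
-180 0 [1, 1, 0, 1, 1, 0]
-180 180 [1, 1, 0, 1, 1, 0]
-160 0 [1, 1, 0, 1, 1, 1]
-160 180 [1, 1, 0, 1, 1, 1]
-140 0 [1, 1, 0, 1, 1, 1]
-140 180 [1, 1, 0, 1, 1, 1]
-120 0 [1, 1, 1, 1, 1, 0]
-120 180
    [[55, 62, 22, 5, -115, -86, 0.19]]
    [[54, 30, -5, 2, -72, -85, 0.46]]
    [[43, 22, -26, -38, -14, -38, 0.41]]
    [[57, 53, 12, 2, -99, -88, 0.25]]
    [[31, 17, 0, 5, -82, -62, 0.64]]
    [[-11, 22, -8, -39, -55, 3, 0.53]]
-100 0
    [[62, 58, 8, 17, -104, 102, 0.17]]
    [[57, 28, -10, 7, -68, 110, 0.44]]
    [[35, 24, -18, -45, -32, 171, 0.43]]
    [[63, 50, 2, 13, -90, 101, 0.23]]
    [[32, 15, -4, 8, -78, 136, 0.63]]
    [[-12, 27, 0, -36, -68, -163, 0.52]]
-100 180
    [[62, 58, 8, 17, -104, -78, 0.17]]
    [[57, 28, -10, 7, -68, -70, 0.44]]
    [[35, 24, -18, -45, -32, -9, 0.43]]
    [[63, 50, 2, 13, -90, -79, 0.23]]

[... 2880 characters left out ...]
]
    [[22, 13, 1, -10, -76, -9, 0.69]]
    [[23, 23, -37, 45, -49, -49, 0.35]]
100 180
    [[9, 39, -8, -72, -73, -135, 0.33]]
    [[43, 19, -14, -19, -49, 158, 0.52]]
    [[62, 39, -14, 21, -64, 114, 0.29]]
    [[19, 32, -13, -64, -58, -146, 0.38]]
    [[22, 13, 1, -10, -76, 171, 0.69]]
    [[23, 23, -37, 45, -49, 131, 0.35]]
120 0
    [[14, 44, 4, -61, -85, 43, 0.33]]
    [[42, 22, -9, -20, -57, -1, 0.52]]
    [[65, 35, -27, 33, -53, -61, 0.28]]
    [[22, 37, -3, -53, -71, 37, 0.38]]
    [[22, 15, 3, -10, -80, 10, 0.69]]
    [[17, 17, -49, 67, -35, -47, 0.35]]
120 180 [1, 0, 1, 1, 1, 1]
140 0 [1, 1, 1, 1, 1, 0]
140 180 [1, 1, 1, 1, 1, 0]
160 0 [1, 1, 1, 1, 1, 0]
160 180 [1, 1, 1, 1, 1, 0]
```

```bash
cat > mv.py <<'E'
from ik import *
from plant import get_obs
TH=-57
def plan(*wps,start=None):
    """wps: (pos, R). prints rows per segment, tracing joints"""
    o=get_obs(); p=o['tool_pos']; r=R.from_euler('xyz',o['orientation'],degrees=True); q=o['joint_pos']
    for t,rt in wps:
        t=np.array(t); dv=(rt*r.inv()).as_rotvec(degrees=True); n=int(np.ceil(max(np.linalg.norm(t-p)/.048,np.linalg.norm(dv)/8.3,1)))
        qs=[];bad=False
        for k in range(1,n+1):
            s=ik(p+(t-p)*k/n,R.from_rotvec(dv*k/n,degrees=True)*r,[q])
            if not s: bad=True;break
            qs.append(s[0]); q=s[0]
        row=np.r_[(t-p)/.8/n,dv/180/n]
        print('rows',n,row.round(4).tolist(),'BAD' if bad else '','end',q.round(0).astype(int).tolist(),'maxstep',np.abs(np.diff(np.array(qs),axis=0)).max().round(1) if len(qs)>1 else '')
        p,r=t,rt
def off(t,rt,back): return np.array(t)-back*rt.apply([0,0,1])
E
python3 - <<'E'
from mv import *
W=np.load('top.npy'); P=W[215:290,20:115].reshape(-1,3);P=P[P[:,2]>.006]; print('tray',np.nanmin(P,0).round(3),np.nanmax(P,0).round(3))
r=tool(TH,25,180); T=[.505,.345,.05]; pre=off(T,r,.12)
plan((pre+[0,0,.2],r),(pre,r),(T,r))
E
```

```text
tray [0.387 0.508 0.006] [0.558 0.73  0.061]
rows 8 [-0.0145, 0.0395, -0.0106, -0.0391, -0.0105, 0.0016]  end [81, 34, -12, 38, -100, -61] maxstep 7.2
rows 5 [0.0, 0.0, -0.05, 0.0, 0.0, 0.0]  end [81, 46, -18, 38, -85, -73] maxstep 3.0
rows 3 [0.0247, -0.038, -0.0211, 0.0, 0.0, 0.0]  end [73, 46, -29, 46, -75, -78] maxstep 3.7
```

Request:
{"name": "play_rows", "arguments": {"deltas": [[-0.0145, 0.0395, -0.0106, -0.0391, -0.0105, 0.0016], [-0.0145, 0.0395, -0.0106, -0.0391, -0.0105, 0.0016], [-0.0145, 0.0395, -0.0106, -0.0391, -0.0105, 0.0016], [-0.0145, 0.0395, -0.0106, -0.0391, -0.0105, 0.0016], [-0.0145, 0.0395, -0.0106, -0.0391, -0.0105, 0.0016], [-0.0145, 0.0395, -0.0106, -0.0391, -0.0105, 0.0016], [-0.0145, 0.0395, -0.0106, -0.0391, -0.0105, 0.0016], [-0.0145, 0.0395, -0.0106, -0.0391, -0.0105, 0.0016], [0, 0, 0, 0, 0, 0]]}}

```text
clock: 5.9
tool_pos: [0.4425, 0.4419, 0.2885]
orientation: [177.7, -66.2, -54.4]
force: [0.5, -2.3, -2.0]
opening: 0.0874
gripper_force: 0.0
```

Request:
{"name": "play_rows", "arguments": {"deltas": [[0, 0, -0.05, 0, 0, 0], [0, 0, -0.05, 0, 0, 0], [0, 0, -0.05, 0, 0, 0], [0, 0, -0.05, 0, 0, 0], [0, 0, -0.05, 0, 0, 0], [0, 0, 0, 0, 0, 0], [0, 0, 0, 0, 0, 0]]}}

```text
clock: 6.6
tool_pos: [0.4445, 0.4376, 0.0996]
orientation: [179.4, -65.3, -56.2]
force: [0.3, 0.0, 0.4]
opening: 0.0877
gripper_force: 0.0
```

```bash
python3 log.py
python3 - <<'E'
from mv import *
r=tool(TH,25,180); T=[.505,.345,.05]
plan((T,r))
from h import *
for n in("scene","wrist"):
    im,W=cloud(n); cv2.imwrite(f'pics/{n}2.png',im)
    if n=='wrist':
        P=W.reshape(-1,3); P=P[np.isfinite(P[:,0])]; P=P[(np.hypot(P[:,0]-.505,P[:,1]-.346)<.06)]
        for z0,z1 in((.03,.055),(.07,.08),(.09,.1),(.115,.13)):
            s=P[(P[:,2]>z0)&(P[:,2]<z1)]
            if len(s)>20: 
                rad=.025 if z1<.06 else .025-(((z0+z1)/2)-.06)*.2097
                f=least_squares(lambda c:np.hypot(*(s[:,:2]-c).T)-rad,[.505,.346],loss='soft_l1',f_scale=.001); print(z0,len(s),f.x.round(4),round(f.cost*1e6/len(s),2))
E
```

```text
6.6 [81.006, 46.267, -17.71, 37.716, -85.416, -72.563, 0.445, 0.438, 0.1, 179.446, -65.305, -56.228] [0.3 0.  0.4] 0.088 0.0
rows 3 [0.0252, -0.0386, -0.0207, 0.0007, -0.0, -0.0005]  end [73, 46, -29, 46, -75, -78] maxstep 3.7
0.03 1935 [0.5079 0.3466] 0.08
0.07 1102 [0.508  0.3464] 0.25
0.09 1029 [0.508  0.3464] 0.25
0.115 1293 [0.5077 0.347 ] 1.93
```

View pics/scene2.png

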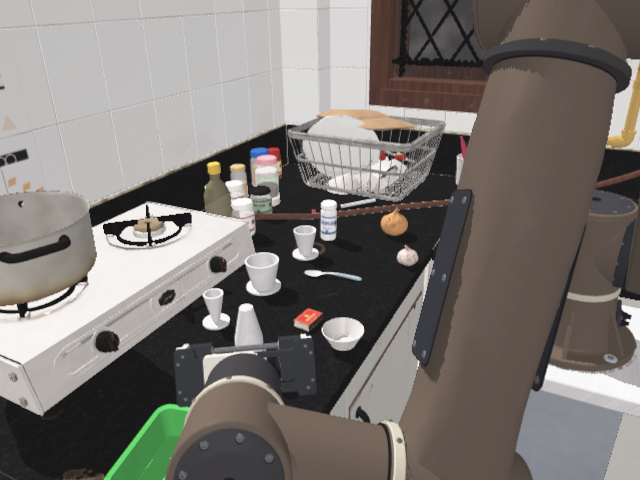

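The scene picture shows the open gripper at (245,365), lined up behind the mould at (248,325), with the bystanders untouched. Next I approach and grip the collar.

Request:
{"name": "play_rows", "arguments": {"deltas": [[0.0195, -0.0287, -0.0155, 0.0005, 0, -0.0004], [0.0195, -0.0287, -0.0155, 0.0005, 0, -0.0004], [0.0195, -0.0287, -0.0155, 0.0005, 0, -0.0004], [0.0195, -0.0287, -0.0155, 0.0005, 0, -0.0004], [0, 0, 0, 0, 0, 0], [0, 0, 0, 0, 0, 0]]}}

```text
clock: 7.3
tool_pos: [0.5074, 0.3462, 0.0513]
orientation: [-179.8, -64.8, -57.2]
force: [-0.2, 0.7, -0.0]
opening: 0.0877
gripper_force: 0.0
```

Request:
{"name": "play_rows", "arguments": {"deltas": [[0, 0, 0, 0, 0, 0], [0, 0, 0, 0, 0, 0], [0, 0, 0, 0, 0, 0], [0, 0, 0, 0, 0, 0], [0, 0, 0, 0, 0, 0], [0, 0, 0, 0, 0, 0], [0, 0, 0, 0, 0, 0]], "gripper": -1}}

```text
clock: 8.0
tool_pos: [0.5067, 0.3462, 0.0494]
orientation: [179.9, -64.9, -56.8]
force: [-0.4, 0.8, 0.6]
opening: 0.0496
gripper_force: 30.0
```

```bash
python3 log.py
python3 - <<'E'
from mv import *
o=get_obs();p=o['tool_pos']
# lying TCP: 50 mm from cap end; lay with tip toward TH. 
h=.0248+.010*np.sin(np.radians(6.7)); print('lying TCP z',h)
r0=R.from_euler('xyz',o['orientation'],degrees=True)
ax=tool(TH,0,0).as_matrix()[:,1] # horizontal y, rotation that pitches down
up=p+[0,0,.1]; 
r2=R.from_rotvec(96.7*ax,degrees=True)*r0
lay=np.array([.50,.365,.12])
plan((up,r0),(lay,r2),([.50,.365,h+.003],r2))
E
```

```text
8.0 [72.919, 46.379, -28.671, 46.003, -74.965, -78.109, 0.507, 0.346, 0.049, 179.855, -64.932, -56.836] [-0.4  0.8  0.6] 0.05 30.0
lying TCP z 0.025966707370993332
rows 3 [0.0, 0.0, 0.0417, 0.0, 0.0, 0.0]  end [73, 39, -27, 44, -82, -71] maxstep 2.6
rows 12 [-0.0007, 0.002, -0.0031, 0.0375, 0.0244, 0.0]  end [33, 26, -2, -35, -66, 16] maxstep 10.0
rows 2 [0.0, 0.0, -0.0569, 0.0, 0.0, 0.0]  end [33, 32, -5, -38, -59, 22] maxstep 3.4
```

Request:
{"name": "play_rows", "arguments": {"deltas": [[0, 0, 0.0315, 0, 0, 0], [0, 0, 0.0315, 0, 0, 0], [0, 0, 0.0315, 0, 0, 0], [0, 0, 0.0315, 0, 0, 0], [0, 0, 0, 0, 0, 0]]}}

```text
clock: 8.5
tool_pos: [0.507, 0.3468, 0.1525]
orientation: [-179.7, -64.8, -57.3]
force: [-0.0, -0.2, -2.2]
opening: 0.0493
gripper_force: 30.0
```

Request:
{"name": "play_rows", "arguments": {"deltas": [[-0.0005, 0.0015, -0.0023, 0.0281, 0.0183, 0], [-0.0005, 0.0015, -0.0023, 0.0281, 0.0183, 0], [-0.0005, 0.0015, -0.0023, 0.0281, 0.0183, 0], [-0.0005, 0.0015, -0.0023, 0.0281, 0.0183, 0], [-0.0005, 0.0015, -0.0023, 0.0281, 0.0183, 0], [-0.0005, 0.0015, -0.0023, 0.0281, 0.0183, 0], [-0.0005, 0.0015, -0.0023, 0.0281, 0.0183, 0], [-0.0005, 0.0015, -0.0023, 0.0281, 0.0183, 0]]}}

```text
clock: 9.3
tool_pos: [0.503, 0.3553, 0.1347]
orientation: [179.9, -16.4, -56.9]
force: [1.6, -0.4, -3.6]
opening: 0.0494
gripper_force: 30.0
```

Request:
{"name": "play_rows", "arguments": {"deltas": [[-0.0005, 0.0015, -0.0023, 0.0281, 0.0183, 0], [-0.0005, 0.0015, -0.0023, 0.0281, 0.0183, 0], [-0.0005, 0.0015, -0.0023, 0.0281, 0.0183, 0], [-0.0005, 0.0015, -0.0023, 0.0281, 0.0183, 0], [-0.0005, 0.0015, -0.0023, 0.0281, 0.0183, 0], [-0.0005, 0.0015, -0.0023, 0.0281, 0.0183, 0], [-0.0005, 0.0015, -0.0023, 0.0281, 0.0183, 0], [-0.0005, 0.0015, -0.0023, 0.0281, 0.0183, 0], [0, 0, 0, 0, 0, 0], [0, 0, 0, 0, 0, 0]]}}

```text
clock: 10.3
tool_pos: [0.5007, 0.3637, 0.1192]
orientation: [179.7, 31.5, -57.1]
force: [-0.3, 0.1, -1.5]
opening: 0.0491
gripper_force: 30.0
```

```bash
python3 log.py
python3 - <<'E'
from mv import *
r2=R.from_rotvec(96.7*tool(TH,0,0).as_matrix()[:,1],degrees=True)*R.from_euler('xyz',[180,-64.9,-56.9],degrees=True)
plan(([.50,.365,.029],r2))
from h import *
im,W=cloud("scene"); cv2.imwrite('pics/s3.png',im[250:420,150:400].repeat(2,0).repeat(2,1))
E
```

```text
10.3 [33.189, 25.777, -2.381, -34.814, -66.366, 15.347, 0.501, 0.364, 0.119, 179.741, 31.535, -57.143] [-0.3  0.1 -1.5] 0.049 30.0
rows 2 [-0.0004, 0.0008, -0.0564, 0.0011, -0.0003, -0.0]  end [33, 32, -5, -38, -59, 22] maxstep 3.5
```

View pics/s3.png

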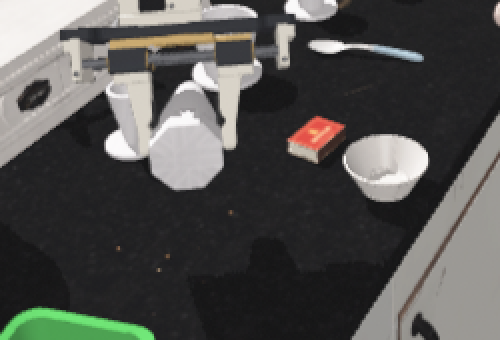

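The crop shows the mould held level with its cap face at (187,155). A cap flat faces down, and the matchbox at (317,140) and bowl at (385,165) are clear of it. Next I lower it.

Request:
{"name": "play_rows", "arguments": {"deltas": [[0, 0, -0.03, 0, 0, 0], [0, 0, -0.03, 0, 0, 0], [0, 0, -0.03, 0, 0, 0], [0, 0, -0.02, 0, 0, 0], [0, 0, 0, 0, 0, 0], [0, 0, 0, 0, 0, 0]]}}

```text
clock: 10.95
tool_pos: [0.5002, 0.3657, 0.0332]
orientation: [179.9, 31.6, -56.8]
force: [0.6, 0.1, -1.9]
opening: 0.0494
gripper_force: 30.0
```

Request:
{"name": "play_rows", "arguments": {"deltas": [[0, 0, -0.002, 0, 0, 0], [0, 0, -0.002, 0, 0, 0], [0, 0, 0, 0, 0, 0], [0, 0, 0, 0, 0, 0]]}}

```text
clock: 11.35
tool_pos: [0.5006, 0.3651, 0.03]
orientation: [180.0, 31.6, -56.9]
force: [-0.7, 0.8, -1.4]
opening: 0.0492
gripper_force: 30.0
```

Request:
{"name": "play_rows", "arguments": {"deltas": [[0, 0, -0.002, 0, 0, 0], [0, 0, 0, 0, 0, 0], [0, 0, 0, 0, 0, 0]]}}

```text
clock: 11.65
tool_pos: [0.5003, 0.365, 0.0279]
orientation: [179.9, 31.6, -56.9]
force: [0.3, 0.3, -2.1]
opening: 0.0492
gripper_force: 30.0
```

Request:
{"name": "play_rows", "arguments": {"deltas": [[0, 0, -0.002, 0, 0, 0], [0, 0, 0, 0, 0, 0], [0, 0, 0, 0, 0, 0]]}}

```text
clock: 11.95
tool_pos: [0.5004, 0.3652, 0.0264]
orientation: [179.9, 31.6, -56.9]
force: [0.4, -0.0, -1.5]
opening: 0.0493
gripper_force: 30.0
```

Request:
{"name": "play_rows", "arguments": {"deltas": [[0, 0, 0, 0, 0, 0], [0, 0, 0, 0, 0, 0], [0, 0, 0, 0, 0, 0], [0, 0, 0, 0, 0, 0], [0, 0, 0, 0, 0, 0]], "gripper": 1}}

```text
clock: 12.45
tool_pos: [0.5004, 0.3651, 0.0265]
orientation: [179.9, 31.6, -56.9]
force: [-0.3, 0.7, 0.3]
opening: 0.0836
gripper_force: 0.0
```

```bash
python3 log.py
python3 - <<'E'
from mv import *
o=get_obs(); p=o['tool_pos']; r=R.from_euler('xyz',o['orientation'],degrees=True)
a=np.array([np.cos(np.radians(TH)),np.sin(np.radians(TH)),0])
cap=p-.037*a; cap[2]=.030
print('cap est',cap)
r1=tool(TH,40,180); pre=off(cap,r1,.10)
bk=off(p,r,.13)
plan((bk,r),(pre+[0,0,.12],r1),(pre,r1),(cap,r1))
E
```

```text
12.45 [32.736, 32.426, -4.932, -37.678, -59.135, 22.098, 0.5, 0.365, 0.026, 179.947, 31.647, -56.88] [-0.3  0.7  0.3] 0.084 0.0
cap est [0.48021023 0.39617559 0.03      ]
rows 3 [0.0156, -0.0238, 0.0461, 0.0, 0.0, 0.0]  end [27, 26, 1, -33, -71, 19] maxstep 4.3
rows 10 [-0.0124, 0.019, 0.0096, -0.038, -0.0248, -0.0]  end [80, 33, -11, 32, -87, -61] maxstep 11.2
rows 3 [0.0, 0.0, -0.05, 0.0, 0.0, 0.0]  end [80, 41, -16, 33, -77, -67] maxstep 3.4
rows 3 [0.0174, -0.0268, -0.0268, 0.0, 0.0, 0.0]  end [74, 42, -25, 39, -66, -72] maxstep 3.4
```

Request:
{"name": "play_rows", "arguments": {"deltas": [[0.0117, -0.0178, 0.0346, 0, 0, 0], [0.0117, -0.0178, 0.0346, 0, 0, 0], [0.0117, -0.0178, 0.0346, 0, 0, 0], [0.0117, -0.0178, 0.0346, 0, 0, 0], [-0.0088, 0.0136, 0.0069, -0.027, -0.0177, 0], [-0.0088, 0.0136, 0.0069, -0.027, -0.0177, 0], [-0.0088, 0.0136, 0.0069, -0.027, -0.0177, 0], [-0.0088, 0.0136, 0.0069, -0.027, -0.0177, 0], [-0.0088, 0.0136, 0.0069, -0.027, -0.0177, 0], [-0.0088, 0.0136, 0.0069, -0.027, -0.0177, 0]]}}

```text
clock: 13.45
tool_pos: [0.4952, 0.3744, 0.1715]
orientation: [-179.8, -3.4, -56.8]
force: [1.1, -0.8, 0.1]
opening: 0.0877
gripper_force: 0.0
```

Request:
{"name": "play_rows", "arguments": {"deltas": [[-0.0088, 0.0136, 0.0069, -0.027, -0.0177, 0], [-0.0088, 0.0136, 0.0069, -0.027, -0.0177, 0], [-0.0088, 0.0136, 0.0069, -0.027, -0.0177, 0], [-0.0088, 0.0136, 0.0069, -0.027, -0.0177, 0], [-0.0088, 0.0136, 0.0069, -0.027, -0.0177, 0], [-0.0088, 0.0136, 0.0069, -0.027, -0.0177, 0], [-0.0088, 0.0136, 0.0069, -0.027, -0.0177, 0], [-0.0088, 0.0136, 0.0069, -0.027, -0.0177, 0], [0, 0, 0, 0, 0, 0], [0, 0, 0, 0, 0, 0]]}}

```text
clock: 14.45
tool_pos: [0.4387, 0.4609, 0.2132]
orientation: [-180.0, -49.7, -56.8]
force: [0.4, -0.2, -0.3]
opening: 0.0877
gripper_force: 0.0
```

```bash
python3 log.py
python3 - <<'E'
from mv import *
from h import *
im,W=cloud("wrist"); cv2.imwrite('pics/w4.png',im); np.save('w4.npy',W)
# mould lying: fit axis from side extents of points above table near expected area
P=W.reshape(-1,3); P=P[np.isfinite(P[:,0])]; a=np.array([np.cos(np.radians(TH)),np.sin(np.radians(TH))]); l=np.array([-a[1],a[0]])
c=np.array([.4802,.3962]); u=(P[:,:2]-c)@a; w=(P[:,:2]-c)@l; z=P[:,2]
for lo,hi in((-.025,-.016),(-.012,-.002),(-.002,.008),(.015,.025),(.025,.035),(.035,.045),(.06,.065),(.08,.085),(.1,.105)):
    m=(u>lo)&(u<hi)&(z>.012)&(z<.075)&(abs(w)<.05)
    if m.sum()>10: print(lo,m.sum(),'w',w[m].min().round(4),w[m].max().round(4),'mid',((w[m].min()+w[m].max())/2).round(4),'zmax',np.percentile(z[m],97).round(4))
m=(z>.015)&(z<.07)&(abs(w)<.035)&(u>-.05)&(u<.13); print('u range',np.percentile(u[m],[.5,99.5]).round(4))
r1=tool(TH,40,180); cap=np.array([.4802,.3962,.030])
plan((off(cap,r1,.10),r1),(cap,r1))
E
```

```text
14.45 [79.924, 33.333, -11.591, 31.64, -86.367, -60.877, 0.439, 0.461, 0.213, -179.994, -49.734, -56.762] [ 0.4 -0.2 -0.3] 0.088 0.0
-0.012 1637 w -0.0289 0.029 mid 0.0001 zmax 0.0598
-0.002 727 w -0.0289 0.0289 mid -0.0 zmax 0.0596
0.015 406 w -0.0268 0.0285 mid 0.0008 zmax 0.0574
0.025 511 w -0.0248 0.0244 mid -0.0002 zmax 0.0521
0.035 502 w -0.0241 0.0251 mid 0.0005 zmax 0.0507
0.06 151 w -0.022 0.0217 mid -0.0001 zmax 0.0455
0.08 110 w -0.0177 0.0167 mid -0.0005 zmax 0.0387
0.1 74 w -0.0121 0.0131 mid 0.0005 zmax 0.0323
u range [-0.0133  0.1083]
rows 3 [-0.0002, -0.0, -0.0499, -0.0006, -0.0002, -0.0003]  end [80, 41, -16, 33, -77, -67] maxstep 3.3
rows 3 [0.0174, -0.0268, -0.0268, 0.0, 0.0, 0.0]  end [74, 42, -25, 39, -66, -72] maxstep 3.4
```

View pics/w4.png

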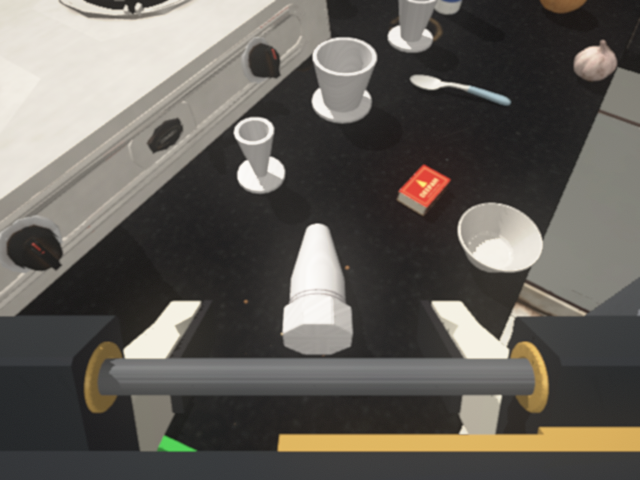

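The wrist picture shows the mould lying with its cap at (318,325) and its tip at (318,230), centred between the fingers. The measured axis agrees with my estimate to within 1 mm. Next I grip the cap.

Request:
{"name": "play_rows", "arguments": {"deltas": [[0, 0, -0.05, -0.0006, 0, 0], [0, 0, -0.05, -0.0006, 0, 0], [0, 0, -0.049, -0.0006, 0, 0], [0.013, -0.0201, -0.0201, 0, 0, 0], [0.013, -0.0201, -0.0201, 0, 0, 0], [0.013, -0.0201, -0.0201, 0, 0, 0], [0.013, -0.0201, -0.0201, 0, 0, 0], [0, 0, 0, 0, 0, 0], [0, 0, 0, 0, 0, 0]]}}

```text
clock: 15.4
tool_pos: [0.4816, 0.3955, 0.0317]
orientation: [179.9, -49.9, -56.9]
force: [-0.2, 1.5, 0.3]
opening: 0.0878
gripper_force: 0.0
```

Request:
{"name": "play_rows", "arguments": {"deltas": [[0, 0, 0, 0, 0, 0], [0, 0, 0, 0, 0, 0], [0, 0, 0, 0, 0, 0], [0, 0, 0, 0, 0, 0], [0, 0, 0, 0, 0, 0], [0, 0, 0, 0, 0, 0]], "gripper": -1}}

```text
clock: 16.0
tool_pos: [0.4807, 0.3965, 0.031]
orientation: [179.9, -50.0, -56.7]
force: [-0.7, 0.8, 2.6]
opening: 0.0581
gripper_force: 30.0
```

Request:
{"name": "play_rows", "arguments": {"deltas": [[0, 0, 0.05, 0, 0, 0], [0, 0, 0.05, 0, 0, 0], [0, 0, 0.05, 0, 0, 0], [0, 0, 0.05, 0, 0, 0], [0, 0, 0.05, 0, 0, 0], [0, 0, 0.03, 0, 0, 0], [0, 0, 0, 0, 0, 0]]}}

```text
clock: 16.7
tool_pos: [0.4811, 0.3972, 0.258]
orientation: [-179.7, -49.8, -57.0]
force: [-0.9, 0.1, -2.3]
opening: 0.058
gripper_force: 30.0
```

```bash
python3 log.py
python3 - <<'E'
from mv import *
o=get_obs(); p=o['tool_pos']; r0=R.from_euler('xyz',o['orientation'],degrees=True)
ax=tool(TH,0,0).as_matrix()[:,1]
rf=R.from_rotvec(83.3*ax,degrees=True)*r0
print(rf.as_euler('xyz',degrees=True))
plan(([.58,.15,.30],R.from_rotvec(50*ax,degrees=True)*r0),([.622,-.088,.26],rf),([.622,-.088,.2],rf),([.622,-.088,.121],rf))
# cup mouth: refine with both views at rim
from h import *
for n in('top','scene'):
    W=np.load(n+'.npy').reshape(-1,3); W=W[np.isfinite(W[:,0])]; off_=.005 if n=='top' else .0
    s=W[(np.hypot(W[:,0]-.622,W[:,1]+.088)<.04)&(abs(W[:,2]-off_-.0675)<.005)]
    f=least_squares(lambda c:np.hypot(*(s[:,:2]-c).T)-.0268,[.622,-.088],loss='soft_l1',f_scale=.002); print(n,len(s),f.x.round(4),s[:,2].max())
E
```

```text
16.7 [75.016, 27.696, -16.081, 34.902, -85.372, -57.478, 0.481, 0.397, 0.258, -179.709, -49.755, -57.019] [-0.9  0.1 -2.3] 0.058 30.0
[-179.73187533   33.54546792  -57.01508893]
rows 7 [0.0177, -0.0442, 0.0075, 0.0333, 0.0216, -0.0]  end [33, 12, -4, 0, -74, 0] maxstep 10.8
rows 6 [0.0088, -0.0496, -0.0083, 0.0259, 0.0168, -0.0]  end [-6, 31, 22, -26, -102, 39] maxstep 8.1
rows 2 [0.0, 0.0, -0.0375, 0.0, 0.0, 0.0]  end [-6, 33, 18, -26, -96, 41] maxstep 2.9
rows 2 [0.0, 0.0, -0.0494, 0.0, 0.0, 0.0]  end [-6, 37, 13, -25, -89, 45] maxstep 3.5
top 143 [ 0.6225 -0.087 ] 0.07574150552228831
scene 134 [ 0.6193 -0.0862] 0.07081466741239306
```

Request:
{"name": "play_rows", "arguments": {"deltas": [[0.0124, -0.031, 0.0052, 0.0233, 0.0151, 0], [0.0124, -0.031, 0.0052, 0.0233, 0.0151, 0], [0.0124, -0.031, 0.0052, 0.0233, 0.0151, 0], [0.0124, -0.031, 0.0052, 0.0233, 0.0151, 0], [0.0124, -0.031, 0.0052, 0.0233, 0.0151, 0], [0.0124, -0.031, 0.0052, 0.0233, 0.0151, 0], [0.0124, -0.031, 0.0052, 0.0233, 0.0151, 0], [0.0124, -0.031, 0.0052, 0.0233, 0.0151, 0], [0.0124, -0.031, 0.0052, 0.0233, 0.0151, 0], [0.0124, -0.031, 0.0052, 0.0233, 0.0151, 0]]}}

```text
clock: 17.7
tool_pos: [0.5796, 0.1474, 0.2956]
orientation: [-179.9, 0.2, -56.8]
force: [0.7, -0.5, -3.0]
opening: 0.0577
gripper_force: 30.0
```

Request:
{"name": "play_rows", "arguments": {"deltas": [[0.0066, -0.0372, -0.0062, 0.0194, 0.0126, 0], [0.0066, -0.0372, -0.0062, 0.0194, 0.0126, 0], [0.0066, -0.0372, -0.0062, 0.0194, 0.0126, 0], [0.0066, -0.0372, -0.0062, 0.0194, 0.0126, 0], [0.0066, -0.0372, -0.0062, 0.0194, 0.0126, 0], [0.0066, -0.0372, -0.0062, 0.0194, 0.0126, 0], [0.0066, -0.0372, -0.0062, 0.0194, 0.0126, 0], [0.0066, -0.0372, -0.0062, 0.0194, 0.0126, 0], [0, 0, 0, 0, 0, 0], [0, 0, 0, 0, 0, 0]]}}

```text
clock: 18.7
tool_pos: [0.622, -0.0912, 0.2535]
orientation: [180.0, 33.5, -57.1]
force: [0.5, 0.6, -2.3]
opening: 0.058
gripper_force: 30.0
```

```bash
python3 log.py
cat > look.py <<'E'
from h import *
from scipy.optimize import least_squares
import sys
tag=sys.argv[1]; tip=float(sys.argv[2]); Ws={}
for n in('scene','wrist'):
    im,W=cloud(n); cv2.imwrite(f'pics/{tag}{n}.png',im); W=W.reshape(-1,3); W=W[np.isfinite(W[:,0])]
    s=W[(np.hypot(W[:,0]-.622,W[:,1]+.088)<.045)&(abs(W[:,2]-.066)<.006)]
    f=least_squares(lambda c:np.hypot(*(s[:,:2]-c).T)-.0268,[.622,-.088],loss='soft_l1',f_scale=.002) if len(s)>20 else None
    print(n,'cup',len(s),f and f.x.round(4))
    # mould axis: cone+collar surface fit
    s=W[(np.hypot(W[:,0]-.622,W[:,1]+.088)<.05)&(W[:,2]>max(tip+.004,.078))&(W[:,2]<tip+.094)]
    def res(v):
        ax=np.array([v[2],v[3],1]);ax/=np.linalg.norm(ax); d=s-np.array([v[0],v[1],tip+.05]); h=d@ax; rr=np.linalg.norm(d-np.outer(h,ax),axis=1)
        return rr-np.minimum(.012+(h+.05-v[4])*.2097,.025)
    f=least_squares(res,[.622,-.088,0,0,0],loss='soft_l1',f_scale=.001); print('  mould',len(s),f.x[:2].round(4),'tilt deg',np.degrees(f.x[2:4]).round(2),'dz',f.x[4].round(4),round(f.cost/len(s)*1e6,2))
E
python3 look.py a .151
```

```text
18.7 [-6.54, 31.17, 21.442, -25.792, -101.809, 38.924, 0.622, -0.091, 0.253, 179.963, 33.482, -57.142] [ 0.5  0.6 -2.3] 0.058 30.0
scene cup 168 [ 0.6191 -0.086 ]
  mould 660 [ 0.618  -0.0929] tilt deg [-1.58  3.3 ] dz -0.0127 1.88
wrist cup 2558 [ 0.6252 -0.0877]
  mould 12769 [ 0.6214 -0.0889] tilt deg [ 2.53 -3.19] dz -0.0172 1.31
```

View pics/ascene.png

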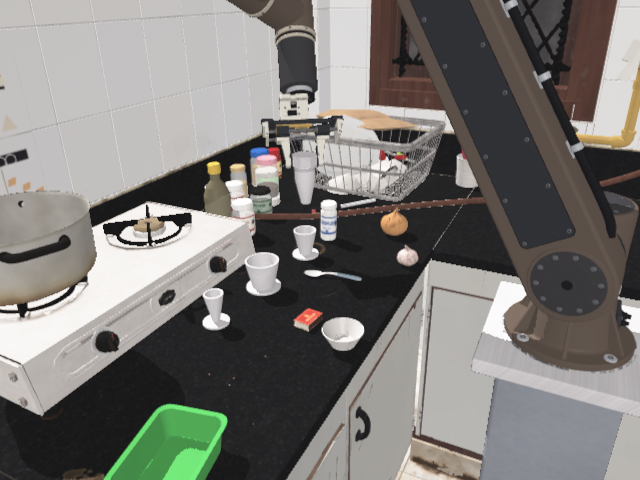

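```bash
cat > look2.py <<'E'
from h import *
from scipy.optimize import least_squares
import sys
p=get_obs()['tool_pos']; tip=p[2]-.109
for n in sys.argv[1:]:
    im,W=cloud(n); W=W.reshape(-1,3); W=W[np.isfinite(W[:,0])]
    near=np.hypot(W[:,0]-.622,W[:,1]+.088)
    z=W[(near<.034)&(W[:,2]<.08)&(W[:,2]>.05)][:,2]; zt=np.percentile(z,99)
    s=W[(near<.036)&(abs(W[:,2]-zt)<.002)]
    def res(c):
        r=np.hypot(*(s[:,:2]-c).T); return np.maximum(r-.0295,0)+np.minimum(r-.024,0)   # annulus
    f=least_squares(res,[.622,-.088],loss='soft_l1',f_scale=.001)
    g=least_squares(lambda c:np.hypot(*(s[:,:2]-c).T)-.0268,[.622,-.088],loss='soft_l1',f_scale=.001)
    print(n,'cup',len(s),'zt',zt.round(4),f.x.round(4),g.x.round(4))
    s2=W[(np.hypot(W[:,0]-p[0],W[:,1]-p[1])<.035)&(W[:,2]>tip+.006)&(W[:,2]<tip+.055)]
    if len(s2)>30:
        f2=least_squares(lambda c:np.hypot(*(s2[:,:2]-c[:2]).T)-(.012+(s2[:,2]-tip-c[2])*.2097),[p[0],p[1],0],loss='soft_l1',f_scale=.001)
        print('  mould',len(s2),f2.x.round(4),round(f2.cost/len(s2)*1e6,2),'TCP',p.round(4),'cup corrected',(g.x-f2.x[:2]+p[:2]).round(4))
E
python3 look2.py scene wrist top
```

```text
scene cup 31 zt 0.0702 [ 0.6193 -0.0857] [ 0.6198 -0.0854]
  mould 263 [ 6.181e-01 -9.010e-02 -2.000e-04] 0.77 TCP [ 0.6221 -0.0894  0.256 ] cup corrected [ 0.6237 -0.0847]
wrist cup 1353 zt 0.0703 [ 0.6245 -0.0867] [ 0.6245 -0.0867]
  mould 3306 [ 0.6222 -0.0887 -0.0012] 0.03 TCP [ 0.6221 -0.0894  0.256 ] cup corrected [ 0.6244 -0.0873]Traceback (most recent call last):
  File "look2.py", line 8, in <module>
    z=W[(near<.034)&(W[:,2]<.08)&(W[:,2]>.05)][:,2]; zt=np.percentile(z,99)
                                                        ~~~~~~~~~~~~~^^^^^^
    return _quantile_unchecked(
        a, q, axis, out, overwrite_input, method, keepdims, weights)
    return _ureduce(a,
                    func=_quantile_ureduce_func,
    ...<5 lines>...
                    overwrite_input=overwrite_input,
                    method=method)
    r = func(a, **kwargs)
    result = _quantile(arr,
                       quantiles=q,
    ...<2 lines>...
                       out=out,
                       weights=wgt)
    slices_having_nans = np.isnan(arr[-1, ...])
                                  ~~~^^^^^^^^^
IndexError: index -1 is out of bounds for axis 0 with size 0
```

Request:
{"name": "play_rows", "arguments": {"deltas": [[0.0028, 0.003, -0.02, 0, 0, 0], [0, 0, -0.035, 0, 0, 0], [0, 0, -0.035, 0, 0, 0], [0, 0, -0.035, 0, 0, 0], [0, 0, -0.015, 0, 0, 0], [0, 0, 0, 0, 0, 0], [0, 0, 0, 0, 0, 0]]}}

```text
clock: 19.65
tool_pos: [0.6249, -0.0874, 0.1455]
orientation: [-179.7, 33.2, -56.8]
force: [-0.0, 0.9, -1.9]
opening: 0.0579
gripper_force: 30.0
```

```bash
python3 log.py; python3 look2.py wrist
```

```text
19.65 [-6.125, 35.634, 14.719, -25.267, -91.322, 43.747, 0.625, -0.087, 0.146, -179.739, 33.249, -56.752] [-0.   0.9 -1.9] 0.058 30.0
wrist cup 340 zt 0.0795 [ 0.622  -0.0826] [ 0.6218 -0.0824]
  mould 6541 [ 0.6246 -0.0868 -0.0294] 2.73 TCP [ 0.6249 -0.0874  0.1455] cup corrected [ 0.6221 -0.083 ]
```

Free so far. I'll lower slowly, watching the force.

Request:
{"name": "play_rows", "arguments": {"deltas": [[0, 0, -0.006, 0, 0, 0], [0, 0, -0.006, 0, 0, 0], [0, 0, -0.006, 0, 0, 0], [0, 0, 0, 0, 0, 0], [0, 0, 0, 0, 0, 0]]}}

```text
clock: 20.2
tool_pos: [0.6244, -0.0876, 0.1302]
orientation: [-179.8, 33.3, -56.8]
force: [-0.1, -0.4, -2.2]
opening: 0.0576
gripper_force: 30.0
```

Request:
{"name": "play_rows", "arguments": {"deltas": [[0, 0, -0.003, 0, 0, 0], [0, 0, -0.003, 0, 0, 0], [0, 0, 0, 0, 0, 0]]}}

```text
clock: 20.5
tool_pos: [0.6244, -0.087, 0.1254]
orientation: [-179.8, 33.4, -56.8]
force: [-1.4, 3.0, -1.9]
opening: 0.0577
gripper_force: 30.0
```

Request:
{"name": "play_rows", "arguments": {"deltas": [[-0.0004, 0.0008, -0.002, 0, 0, 0], [0, 0, -0.002, 0, 0, 0], [0, 0, 0, 0, 0, 0]]}}

```text
clock: 20.8
tool_pos: [0.6243, -0.0867, 0.1243]
orientation: [-179.7, 33.3, -56.7]
force: [-1.4, 2.3, 9.6]
opening: 0.0581
gripper_force: 30.0
```

Request:
{"name": "play_rows", "arguments": {"deltas": [[0, 0, -0.001, 0, 0, 0], [0, 0, -0.001, 0, 0, 0], [0, 0, 0, 0, 0, 0]]}}

```text
clock: 21.1
tool_pos: [0.6243, -0.0868, 0.1242]
orientation: [-179.6, 33.3, -56.6]
force: [-3.0, 3.6, 16.8]
opening: 0.0579
gripper_force: 30.0
```

Request:
{"name": "play_rows", "arguments": {"deltas": [[0, 0, 0.002, 0, 0, 0], [0, 0, 0, 0, 0, 0], [0, 0, 0, 0, 0, 0], [0, 0, 0, 0, 0, 0], [0, 0, 0, 0, 0, 0], [0, 0, 0, 0, 0, 0], [0, 0, 0, 0, 0, 0], [0, 0, 0, 0, 0, 0], [0, 0, 0, 0, 0, 0], [0, 0, 0, 0, 0, 0]], "gripper": 1}}

```text
clock: 22.1
tool_pos: [0.6242, -0.0869, 0.1223]
orientation: [-179.8, 33.3, -56.8]
force: [0.2, 0.2, -0.1]
opening: 0.0876
gripper_force: 0.0
```

```bash
python3 log.py
cat > look3.py <<'E'
from h import *
from scipy.optimize import least_squares
for n in('scene','wrist'):
    im,W=cloud(n)
    if n=='wrist': cv2.imwrite('pics/seat.png',im)
    W=W.reshape(-1,3); W=W[np.isfinite(W[:,0])]
    near=np.hypot(W[:,0]-.6243,W[:,1]+.087)
    t=W[(near<.027)&(W[:,2]>.122)&(W[:,2]<.15)]
    if len(t)>30:
        t=t[abs(t[:,2]-np.median(t[:,2]))<.004]
        A=np.c_[t[:,:2]-[.6243,-.087],np.ones(len(t))]; c=np.linalg.lstsq(A,t[:,2],rcond=None)[0]; print(n,'cap top',len(t),'z',c[2].round(4),'tilt',np.degrees(c[:2]).round(2))
    s=W[(near<.032)&(W[:,2]>.078)&(W[:,2]<.104)]
    f=least_squares(lambda c:np.hypot(s[:,0]-c[0]-c[2]*(s[:,2]-.09),s[:,1]-c[1]-c[3]*(s[:,2]-.09))-.025,[.6243,-.087,0,0],loss='soft_l1',f_scale=.001); print('  collar',len(s),f.x[:2].round(4),np.degrees(f.x[2:]).round(2),round(f.cost/max(1,len(s))*1e6,2))
E
python3 look3.py
```

```text
22.1 [-6.11, 36.764, 13.514, -25.303, -89.245, 44.687, 0.624, -0.087, 0.122, -179.773, 33.304, -56.806] [ 0.2  0.2 -0.1] 0.088 0.0
scene cap top 138 z 0.1345 tilt [-0.23 -0.47]
  collar 188 [ 0.6205 -0.0885] [-1.64  1.39] 0.91
wrist cap top 1687 z 0.1349 tilt [-0.2   0.05]
  collar 5512 [ 0.6243 -0.0862] [ 0.49 -0.63] 0.08
```

View pics/seat.png

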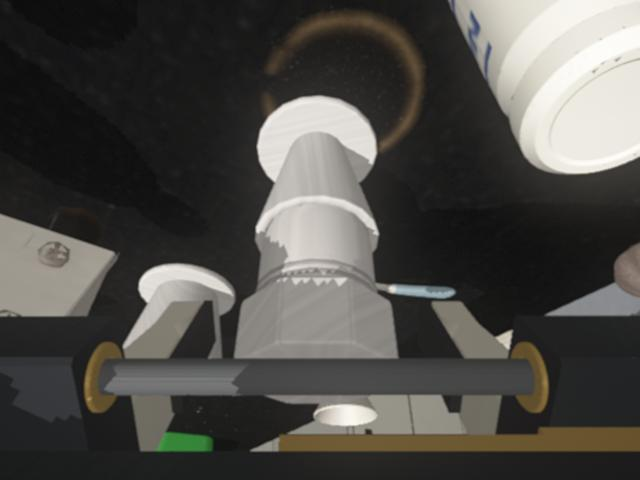

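The wrist picture shows the mould seated in the matching cup at (318,200), with the cap at (316,320) between the open fingers. The cap top is at z 0.1345 and level, so the mould is fully home. Next I take the cap again, ease it up and rock it.

Request:
{"name": "play_rows", "arguments": {"deltas": [[0, 0, 0, 0, 0, 0], [0, 0, 0, 0, 0, 0], [0, 0, 0, 0, 0, 0], [0, 0, 0, 0, 0, 0], [0, 0, 0, 0, 0, 0], [0, 0, 0, 0, 0, 0]], "gripper": -1}}

```text
clock: 22.8
tool_pos: [0.6242, -0.0869, 0.1224]
orientation: [-179.8, 33.3, -56.8]
force: [0.8, -1.1, 0.4]
opening: 0.0579
gripper_force: 30.0
```

Request:
{"name": "play_rows", "arguments": {"deltas": [[0, 0, 0.0078, 0, 0, 0], [0, 0, 0.0078, 0, 0, 0], [0, 0, 0.0078, 0, 0, 0], [0, 0, 0.0078, 0, 0, 0], [0, 0, 0, 0, 0, 0], [0, 0, 0, 0, 0, 0]]}}

```text
clock: 23.4
tool_pos: [0.6242, -0.0869, 0.1476]
orientation: [-179.7, 33.3, -56.8]
force: [-0.6, -0.6, -2.2]
opening: 0.058
gripper_force: 30.0
```

Request:
{"name": "play_rows", "arguments": {"deltas": [[-0.0027, 0.0042, -0.0004, -0.0117, -0.0076, 0], [-0.0027, 0.0042, -0.0004, -0.0117, -0.0076, 0], [-0.0027, 0.0042, -0.0004, -0.0117, -0.0076, 0], [-0.0027, 0.0042, -0.0004, -0.0117, -0.0076, 0], [0, 0, 0, 0, 0, 0], [0, 0, 0, 0, 0, 0], [0, 0, 0, 0, 0, 0], [0, 0, 0, 0, 0, 0]]}}

```text
clock: 24.2
tool_pos: [0.6156, -0.0739, 0.1455]
orientation: [-179.9, 23.3, -56.9]
force: [0.1, 0.2, -2.5]
opening: 0.058
gripper_force: 30.0
```

```bash
python3 log.py
python3 - <<'E'
from h import *
im,W=cloud('scene'); cv2.imwrite('pics/rock.png',cv2.resize(im[130:280,240:400],None,fx=3.5,fy=3.5,interpolation=cv2.INTER_CUBIC))
E
```

```text
24.2 [-1.046, 29.68, 5.793, -19.502, -80.177, 39.881, 0.616, -0.074, 0.145, -179.852, 23.316, -56.883] [ 0.1  0.2 -2.5] 0.058 30.0
```

View pics/rock.png

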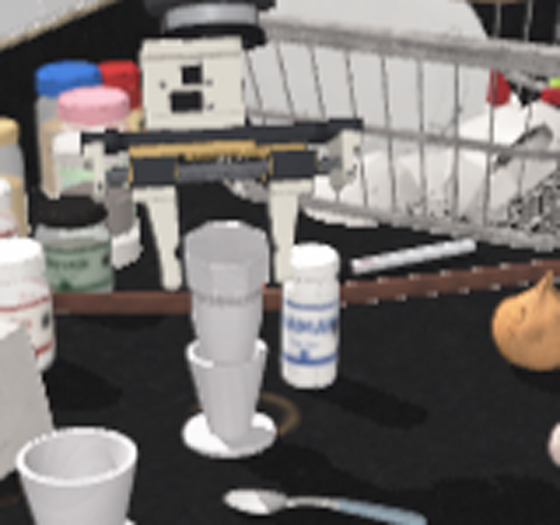

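The crop shows the mould, cap at (227,260), leaning towards the camera with its tip inside the matching cup at (228,350). The tool turned 10° with no contact force. Next I bring it back upright and lower it.

Request:
{"name": "play_rows", "arguments": {"deltas": [[0.0027, -0.0042, 0.0004, 0.0117, 0.0076, 0], [0.0027, -0.0042, 0.0004, 0.0117, 0.0076, 0], [0.0027, -0.0042, 0.0004, 0.0117, 0.0076, 0], [0.0027, -0.0042, 0.0004, 0.0117, 0.0076, 0], [0, 0, 0, 0, 0, 0], [0, 0, 0, 0, 0, 0]]}}

```text
clock: 24.85
tool_pos: [0.6243, -0.0875, 0.1465]
orientation: [-179.8, 33.3, -56.9]
force: [-0.2, 0.1, -2.4]
opening: 0.0579
gripper_force: 30.0
```

Request:
{"name": "play_rows", "arguments": {"deltas": [[0, 0, -0.008, 0, 0, 0], [0, 0, -0.008, 0, 0, 0], [0, 0, -0.006, 0, 0, 0], [0, 0, -0.005, 0, 0, 0], [0, 0, -0.0035, 0, 0, 0], [0, 0, 0, 0, 0, 0], [0, 0, 0, 0, 0, 0]]}}

```text
clock: 25.55
tool_pos: [0.6242, -0.0868, 0.1225]
orientation: [-179.8, 33.3, -56.8]
force: [0.5, -0.2, -4.9]
opening: 0.058
gripper_force: 30.0
```

Back at the seated height. I'll open the fingers and back off along the tool axis, which is (-0.30, 0.46, -0.84).

Request:
{"name": "play_rows", "arguments": {"deltas": [[0, 0, 0, 0, 0, 0], [0, 0, 0, 0, 0, 0], [0, 0, 0, 0, 0, 0], [0, 0, 0, 0, 0, 0], [0, 0, 0, 0, 0, 0], [0, 0, 0, 0, 0, 0]], "gripper": 1}}

```text
clock: 26.15
tool_pos: [0.6242, -0.0869, 0.123]
orientation: [-179.8, 33.3, -56.8]
force: [0.9, -0.2, -0.1]
opening: 0.0875
gripper_force: 0.0
```

Request:
{"name": "play_rows", "arguments": {"deltas": [[0.0056, -0.0087, 0.0157, 0, 0, 0], [0.0112, -0.0173, 0.0313, 0, 0, 0], [0.0112, -0.0173, 0.0313, 0, 0, 0], [0.0112, -0.0173, 0.0313, 0, 0, 0], [0.0112, -0.0173, 0.0313, 0, 0, 0], [0, 0, 0.03, 0, 0, 0], [0, 0, 0, 0, 0, 0], [0, 0, 0, 0, 0, 0], [0, 0, 0, 0, 0, 0]]}}

```text
clock: 27.05
tool_pos: [0.6642, -0.1492, 0.2592]
orientation: [-179.8, 33.4, -56.8]
force: [0.1, -0.4, -1.3]
opening: 0.0874
gripper_force: 0.0
```

```bash
python3 log.py; python3 look3.py
```

```text
27.05 [-10.17, 36.769, 31.684, -24.922, -107.428, 40.506, 0.664, -0.149, 0.259, -179.821, 33.352, -56.835] [ 0.1 -0.4 -1.3] 0.087 0.0
scene cap top 138 z 0.1345 tilt [-0.37 -1.14]
  collar 192 [ 0.6203 -0.0881] [-0.33  1.19] 0.86
wrist cap top 2949 z 0.135 tilt [-0.01 -0.  ]
  collar 1312 [ 0.6243 -0.0862] [ 0.32 -0.72] 0.07
```

Home, level and released, so I'm handing the job in.

```bash
python3 -c "
from plant import *
print(close_job())"
```

```text
the job is handed in; nothing more can be done
None
```

The mould was turned over, seated in the matching cup, released, rocked about 10° without wedging, and set fully home again upright and released; I handed the job in at about 27 s, with no verdict returned.

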